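# Slide the spot plate out over the edge of the stand

## Task

With the fingertips, push the white porcelain spot plate along the raised stand towards the robot until it sticks out 30 mm (a third of its depth) over the stand's front edge, lying flat and square to that edge, then move clear. Only slide it, gently: do not grip, lift or tip it, and leave the round tin on the stand and the two small capped vials on the worktop beside it where they are.

Things in the scene. Friction and masses are not known exactly. Their poses are not given: they have to be found in the camera images.
- stand: low raised stand fixed to the worktop: flat grey top 220 mm deep (its x) by 320 mm wide (its y), no rim, on four steel feet; the top surface is 50 mm above the worktop. Origin on the worktop under its centre; x points away from the robot (turned up to 0.22 rad), so its front edge is the -x one
- stand_edge (a point): middle of the stand's front (-x) edge, on the top surface, 110 mm from the stand's centre; axes as the stand's
- spot_plate: loose white porcelain plate with 3 rows of 4 shallow round wells, 90 mm deep (its x) by 120 mm wide (its y), 8 mm thick, about 0.2 kg, lying on the left or right half of the stand, turned up to 0.3 rad against it. At least 35 mm of stand top lies behind every part of it. Origin at the centre of its underside; x points away from the robot. It slides freely under a light push of 1 to 2 N
- plate_front (a point): middle of the plate's front (-x, nearer the robot) edge, on the underside, 45 mm from its centre
- tin: round lidded metal tin, 71 mm across and 34 mm high, loose on the other half of the stand, to be left alone; origin at the centre of its underside
- vial_a: small capped glass vial, 25 mm across and 56 mm high, standing on the worktop left of the stand, to be left alone; origin at the centre of its underside
- vial_b: second such vial, 25 mm across and 56 mm high, near the first, to be left alone; origin at the centre of its underside

How it is judged (in metres and radians):
At the end, for the whole second after the job is handed in: the middle of the plate's front edge is 30 mm (within 7 mm) beyond the stand's front edge, the plate is square to the stand within 0.12 rad, flat on it and at rest; the tin and both vials are within 15 mm of where they stood (x of plate_front in the frame of stand_edge between -0.037 and -0.023 m and angle between the x axis of spot_plate and the x axis of stand, either way round below 0.12 rad and angle between spot_plate's own z axis and vertical below 0.04 rad and z of plate_front in the frame of stand_edge between -0.003 and 0.004 m and linear speed of spot_plate below 0.01 m/s and distance of each of tin, vial_a, vial_b from where it was at the start of the episode below 0.015 m); the robot touches nothing.
It fails at once if the plate is lifted off the stand, tipped or falls (height (world z) of spot_plate above 0.058 m or height (world z) of spot_plate below 0.045 m or angle between spot_plate's own z axis and vertical above 0.15 rad).
It fails at once if the plate is gripped or pressed hard (over 40 N between fingers and plate) (contact force between the fingers and spot_plate above 40 N).
It fails at once if the tin or a vial is moved by more than 15 mm (not (distance of tin from where it was at the start of the episode below 0.015 m) or not (distance of vial_a from where it was at the start of the episode below 0.015 m) or not (distance of vial_b from where it was at the start of the episode below 0.015 m)).
It also fails if it takes over 35 s, if anything falls off the work surface, if the arm or the gripper's body presses on something with over 40 N, if the wrist force passes 120 N, or if a joint passes its speed limit or range.

## Robot

A 7-joint arm with a two-finger parallel gripper is mounted at the origin on a cart in front of the work surface, level with it; the furniture and walls round the work are solid. World frame = base frame: x ahead of the robot, y to its left, z up, the work surface at z = 0. Lengths are in mm, angles in rad, forces in N, time in s.
With the tool pointing down it reaches from about 400 to 875 mm from the base axis. Payload 19.3 kg.
Tool frame: the origin (TCP) lies at the very end of the fingers, on their centre line; the grasp point (between the pads) lies 19 mm behind it (grip_point_offset is the z of the grasp point in the tool frame, in mm); z points along the fingers, y is the line along which they close (so a half turn about z gives the same grasp; the last joint's range is limited). The gripper opens to 85 mm and grips with 20 to 120 N. Pads are 22 mm wide; open, the fingers measure 114 mm over their backs; the gripper's body (76 mm by 85 mm) begins 54 mm behind the grasp point. The pads swing forward as they close: fully open they stand 13 mm farther back than shut.
Start: joints at [1.217, 0.521, -0.036, 1.599, 0.021, 1.021, -0.113], TCP at [174.975, -599.999, 231.291] pointing down, gripper open.
Joint ranges: [-2.91, 2.91], [-0.3, 2.13], [-1.5, 1.42], [0.17, 2.43], [-1.26, 4.41], [0.16, 1.93], [-2.52, 2.52]. Speed limits (rad/s): [1.89, 1.89, 2.39, 2.39, 3.01, 3.01, 3.01].

## Interface

Orientations are given as a 3x3 rotation matrix whose columns are the frame's x, y, z axes.
In Python, from workcell import movep, movel, goto_joints, open_gripper, clamp, wait, inverse_kinematics, read_state, camera, PlanningError, finish_job, grip_point_offset gives the robot as it stands. Calls block until the motion is done:
- movep(position, orientation): joint-space move of the TCP to a pose.
- movel(position, frame=None, max_speed=150, guard=None): straight line of the TCP; frame=None keeps the orientation; max_speed is the mean speed in mm/s. With guard (N) it stops when the force on the tool has changed by that much, and returns True; else False.
- goto_joints(angles): joint-space move.
- open_gripper() and clamp(): open the fingers fully, or close them until they stop; the grip force is fixed at half the most.
- wait(seconds).
- inverse_kinematics(position, orientation): joint angles nearest the present ones, or None.
- read_state(): the state.
- camera(name): name is "scene" or "top" or "wrist"; returns a dict with "image" (384x512x3 uint8, blue, green, red), "range_z" (384x512 float32, mm along the optical axis (not along the pixel's ray), 0 where there is no reading), "fx", "fy", "cx", "cy" (pixels), "cam_to_world" (4x4, takes a point from camera to world coordinates). Camera axes: x right, y up, looking along -z (the intrinsics and any distortion apply to the point x, -y, -z); pixel columns grow to the right and rows downward; lengths in mm; the calibration is good to about 2 mm. A picture is of the moment at which its call begins.
A pose or a line that the arm cannot do raises PlanningError and nothing moves.
- finish_job(): hands the job in; it is judged then, once.
The state is a dict: "time": time; "qpos": joint angles; "qvel": joint speeds; "joint_efforts": joint torques, N m; "eef_pos": TCP position; "tool_rot": TCP orientation; "ft_force": force on the tool from outside, world axes, zero at the start; "torque": the same for the moment, N m; "finger_gap": finger opening in mm; "gripper_force": force on a finger pad.
Only numpy, scipy, OpenCV 4.12 (cv2) and the standard library are available. Lean on these libraries where they do the work, as an engineer would, in place of code of your own. Each camera call takes 0.05 s, during which the arm holds its last target. There are 200 camera calls.

## Working session

There is one attempt and no reset: what is moved stays moved. The work goes in short steps, each a Python script; the robot and the scene stay as the last script left them, time stands still between calls to the robot, and variables do not carry over. Pictures are saved under pics/ and viewed, at most 10 in all, crops included, and the job is handed in when it is done.

```bash
mkdir -p pics
cat > h.py <<'E'
import numpy as np, cv2
from workcell import *
def cloud(c):
    z=c["range_z"].astype(float); v,u=np.indices(z.shape)
    p=np.stack([(u-c["cx"])/c["fx"]*z,-(v-c["cy"])/c["fy"]*z,-z,np.ones_like(z)],-1)
    w=(p@np.array(c["cam_to_world"]).T)[...,:3]; w[z==0]=np.nan
    return w
E
python3 - <<'E'
from h import *
for n in("top","scene"):
    c=camera(n); cv2.imwrite(f"pics/{n}0.png",c["image"]); w=cloud(c); np.savez(f"{n}0.npz",w=w,im=c["image"])
    print(n,c["fx"],np.round(c["cam_to_world"],2).tolist())
    if n=="top":
        for lo,hi in((40,54),(54,63),(75,95),(64,74)):
            m=(w[...,2]>lo)&(w[...,2]<hi)&(w[...,0]>250); print(lo,hi,m.sum(),np.nanmin(w[m],0).round(),np.nanmax(w[m],0).round(),np.nanmedian(w[m],0).round(1))
s=read_state();print(s["time"],s["eef_pos"],s["tool_rot"],grip_point_offset)
E
```

```text
top 361.7200524902921 [[0.03, 1.0, -0.08, 432.18], [-1.0, 0.03, -0.01, 104.66], [-0.01, 0.08, 1.0, 948.86], [0.0, 0.0, 0.0, 1.0]]
40 54 10335 [ 315. -486.   40.] [980. 728.  54.] [575.3  12.9  50. ]
54 63 3480 [ 427. -482.   54.] [974. 726.  63.] [582.8 -61.6  58.5]
75 95 4208 [ 487. -485.   75.] [957. 728.  95.] [755.  487.5  80.9]
64 74 1642 [ 487. -483.   64.] [968. 720.  74.] [726.2 369.8  71.1]
scene 448.4350235873222 [[-0.53, 0.6, -0.59, -91.35], [-0.84, -0.37, 0.39, 466.17], [0.01, 0.71, 0.71, 734.49], [0.0, 0.0, 0.0, 1.0]]
0.1 [ 174.89205018 -599.70504888  230.7909387 ] [[ 9.59996989e-01  2.80010082e-01 -3.67993943e-04]
 [ 2.80010314e-01 -9.59996483e-01  9.88562856e-04]
 [-7.64653244e-05 -1.05205946e-03 -9.99999444e-01]] -18.700000000000003
```

View pics/top0.png

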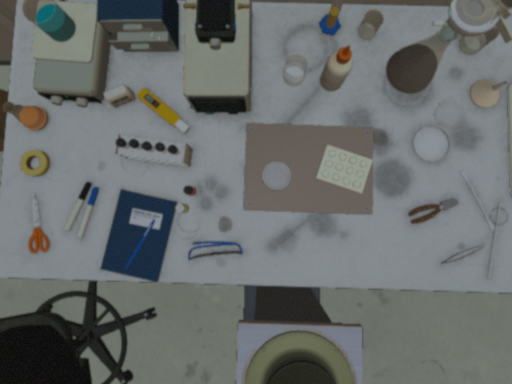

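View pics/scene0.png

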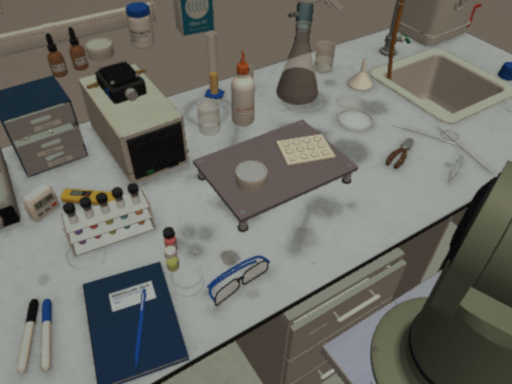

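The top view shows the stand over cols 244–373, rows 124–213. The plate is on its right half at about (345,169), turned, and the tin is at (277,175). The vials are at (190,190) and (182,208), left of the stand. Next I'll fit rectangles to the plate and the stand.

```bash
cat >> h.py <<'E'
def big(m):
    n,l,s,_=cv2.connectedComponentsWithStats(m.astype(np.uint8)); return l==1+np.argmax(s[1:,4])
def metric(c,z):
    """orthorectify at height z: 1 px = 0.5 mm; returns image with x up/ y left: X=850-r/2, Y=300-col/2"""
    M=np.linalg.inv(np.array(c["cam_to_world"])); r,q=np.indices((1100,1200))
    P=np.stack([850-r/2,300-q/2,np.full(r.shape,float(z)),np.ones(r.shape)],-1)@M.T
    return cv2.remap(c["image"],(c["cx"]+c["fx"]*P[...,0]/-P[...,2]).astype(np.float32),(c["cy"]-c["fy"]*P[...,1]/-P[...,2]).astype(np.float32),cv2.INTER_CUBIC)
def rect(m):
    q=np.argwhere(m)[:,::-1].astype(np.float32)
    cn=max(cv2.findContours(m.astype(np.uint8),cv2.RETR_EXTERNAL,cv2.CHAIN_APPROX_NONE)[0],key=len)
    (cx,cy),(a,b),t=cv2.minAreaRect(cn)
    X=np.array([850-cy/2,300-cx/2]); 
    # angle of depth axis (world) : image angle t of side a; y col=-Y,row=-X
    ang=np.radians(t); d=np.array([-np.sin(ang),-np.cos(ang)]) # side a direction in (X,Y)
    al=np.arctan2(d[1],d[0]); al=(al+np.pi/4)%(np.pi/2)-np.pi/4
    return X,(a/2,b/2),al
def measure(c):
    s=metric(c,50).astype(int); p=metric(c,58).astype(int)
    return s,p
E
python3 - <<'E'
from h import *
c=camera("top"); s,p=measure(c)
for r,q in((550,560),(800,300),(560,700)): print(s[r,q])
cv2.imwrite("pics/orth.png",cv2.resize(metric(c,58)[300:900,250:1050],None,fx=1,fy=1))
E
```

```text
[ 89  95 103]
[100 101 104]
[142 154 147]
```

View pics/orth.png

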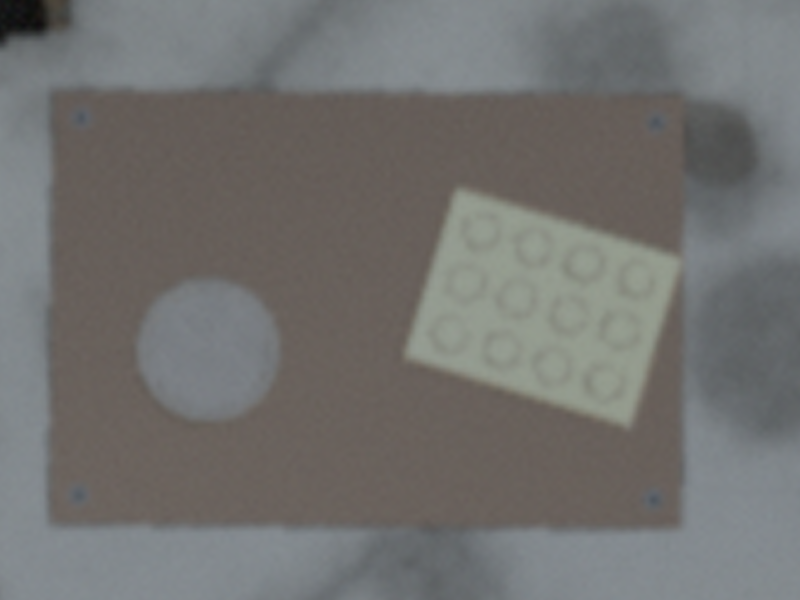

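The rectified crop gives the following (X = 850-(row+300)/2, Y = 300-(col+250)/2):

- **Plate corners:** (457,187), (681,258), (630,430) and (404,358). That puts the centre near (546,-96.5) with yaw -0.29. The measured size of 117x90 matches.
- **Stand:** its front edge is at row 525, X≈437, with yaw≈0. The measured depth of 218 fits.

I'll go in behind the plate with open fingers, lined up with its back edge. A guarded descent will find the stand top, then I'll push and rotate, stopping short to check.

```bash
cat >> h.py <<'E'
def R(t):
    c,s=np.cos(t),np.sin(t); return np.array([[c,s,0],[s,-c,0],[0,0,-1.]])
E
python3 - <<'E'
from h import *
movep([613,-106,110],R(-.294)); print(read_state()["time"])
movel([613,-106,75],max_speed=120)
g=movel([613,-106,32],max_speed=25,guard=5); s=read_state(); print(g,s["time"],s["eef_pos"],s["ft_force"],s["finger_gap"])
z=s["eef_pos"][2]+3
movel([613,-106,z],max_speed=40)
c=camera("wrist"); cv2.imwrite("pics/w1.png",c["image"]); s=read_state(); print(s["time"],s["eef_pos"],s["ft_force"])
E
```

```text
2.5417
True 4.3417 [ 612.97389072 -105.96711725   36.91172376] [-1.17414038  0.17553367  9.23769819] 85.4342903652601
4.6417 [ 612.98122652 -106.01509342   39.90782193] [ 0.42839765 -0.43881382 -0.12860798]
```

View pics/w1.png

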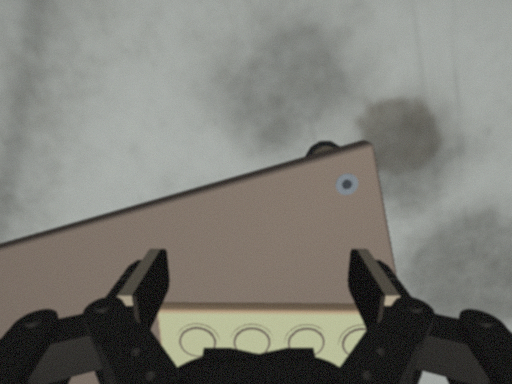

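The wrist view shows both fingers (cols 150 and 365) behind the plate's rear edge (row about 307) and parallel to it. Contact came at TCP z=36.9, which matches the stand top plus the 13 mm open-finger setback. Now the push.

Run:
```python
from h import *
z=39.9
movel([604,-103.5,z],max_speed=40)
movel([516,-86,z],R(0),max_speed=40); s=read_state(); print(s["time"],s["eef_pos"],s["ft_force"])
movel([535,-86,z],max_speed=80)
movel([545,-86,110],max_speed=150)
movep([480,-400,180],R(0)); print(read_state()["time"])
c=camera("top"); cv2.imwrite("pics/orth2.png",metric(c,58)[300:900,250:1050])
```

```text
7.4167 [516.05287826 -86.03047652  39.89880874] [0.27432992 0.46731773 0.68641401]
9.675
```

View pics/orth2.png

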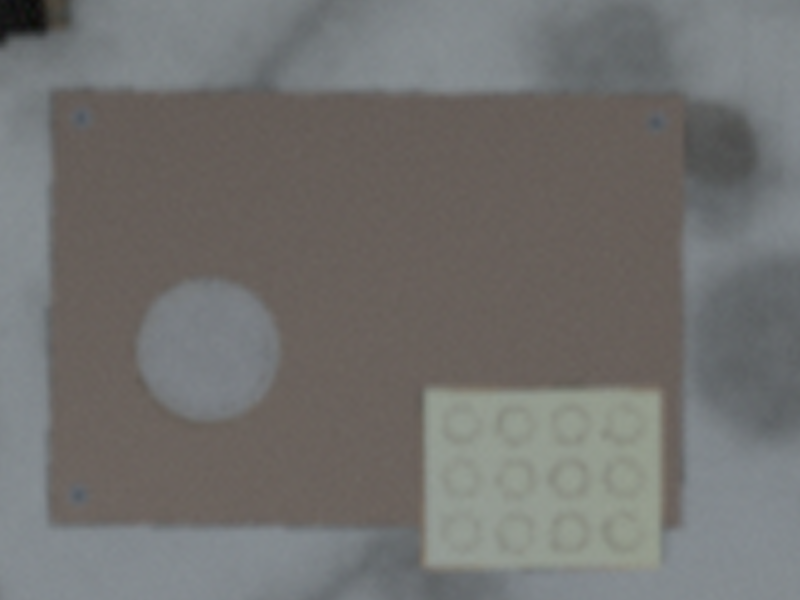

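The plate is now square: front at row 568, rear at 388, so about 20.5 mm of overhang, and the tin hasn't moved. It needs 9.6 mm more.

Run:
```python
from h import *
z=39.9
movep([545,-90,110],R(0))
movel([530,-90,z],max_speed=120)
movel([506.4,-90,z],max_speed=30); s=read_state(); print(s["time"],s["eef_pos"],s["ft_force"])
movel([530,-90,z],max_speed=80)
movel([545,-90,110],max_speed=150)
movep([480,-400,180],R(0)); print(read_state()["time"])
c=camera("top"); cv2.imwrite("pics/orth3.png",metric(c,58)[300:900,250:1050])
```

```text
12.6417 [506.33999809 -90.00533893  39.83315043] [-0.64989284 -0.00681094 -0.94417988]
14.9417
```

View pics/orth3.png

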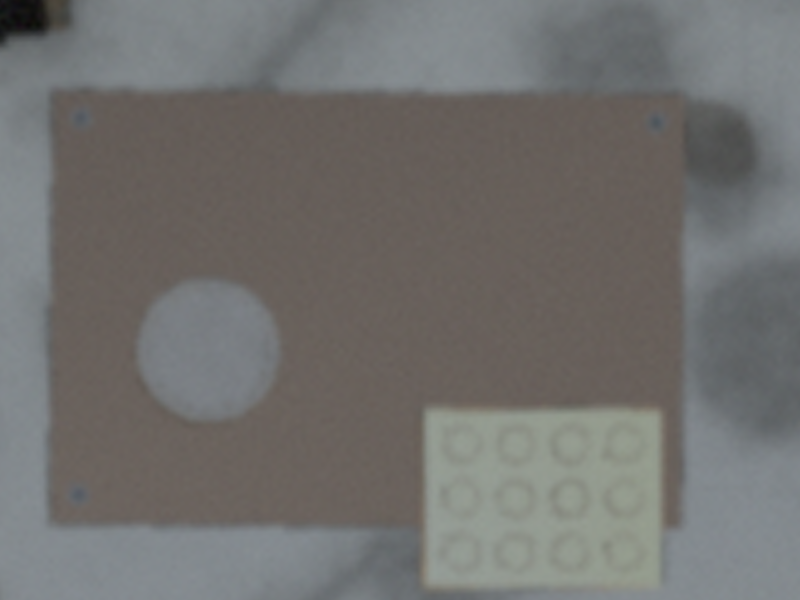

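The plate's front is at row 588 against the stand edge at 525.5–527, about 30.5 mm out. It is square, and the tin hasn't moved. Handing in.

```bash
python3 -c "
from workcell import *
print(finish_job())"
```

```text
the job is handed in; nothing more can be done
None
```

The job is handed in: in the last camera picture the spot plate sticks out about 30 mm over the stand's front edge, square to it. The tin hasn't moved and the arm never went near the vials. The arm is clear and the hand-in gave no verdict.

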